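Load metal slugs into a forming board, close and lock its cover

TASK

Slide the three metal slugs across the wooden board into its three wells, one in each (any slug in any well), without ever lifting them clear of the board. When all three lie flat in their wells, slide the blue cover over them by its yellow lug until it is fully home against its stop, and lock it by putting the red pin from its black stand fully down into the small hole in the board just behind the cover. Leave everything else on the bench where it is.

Things in the scene. Friction and masses are not known exactly. Their poses are not given: they have to be found in the camera images.
- board: Fixed maple board, deck 22 mm above the bench. Origin at bench level below the middle well; x away from the robot, y left, z up. Deck: x -165 to +100, y -125 to +185 mm. Wells at x = 0, y = -70, 0, 70; lock hole at x = 41, y = 0. Slugs start on the open deck, their edges within x -116 to -44. Guide rails 13 mm high at |y| 107 to 125, x -33 to 100, carry the cover.
- well_left (a point): centre of the mouth of the left (+y) well, at deck level; round well 40 mm across and 12 mm deep with a black floor
- well_middle (a point): centre of the mouth of the middle well, at deck level; round well 40 mm across and 12 mm deep with a black floor
- well_right (a point): centre of the mouth of the right (-y) well, at deck level; round well 40 mm across and 12 mm deep with a black floor
- slug_silver: silvery steel-coloured disc, 32 mm diameter, 10 mm thick, about 70 g, lying flat on the near half of the board; origin: centre of its underside, z up
- slug_brass: yellow brass disc, 32 mm diameter, 10 mm thick, about 70 g, lying flat on the near half of the board; origin: centre of its underside, z up
- slug_copper: reddish copper disc, 32 mm diameter, 10 mm thick, about 70 g, lying flat on the near half of the board; origin: centre of its underside, z up
- cover (a joint): travel (m) of the blue cover: 0 = fully open, parked on the far side of the wells; grows towards the robot (board -x); 0.066 = fully home at its stop, over all three wells. Slides at about 2 N and stays put. A plate 52 mm (board x) by 222 mm (y), underside 1.5 mm and top 6.5 mm above the deck; a slug not down in its well blocks it.
- cover_lug (a point): centre of the top of the yellow lug on the cover: an upright bar 12 mm thick (board x), 60 mm long (board y), 25 mm tall above the cover plate, its top 31.5 mm above the deck, in the middle of the cover. At board x = 66 mm minus the cover's travel, y = 0
- lock_hole (a point): centre of the mouth, at deck level, of the lock hole: 9.5 mm wide, 18 mm deep, ringed with black marks, 41 mm behind the middle well. The open cover lies over it; the closed cover leaves it free, 15 mm behind the cover's far edge (35 mm behind the middle of the closed lug's far face)
- lock_pin: red pin, 55 mm long, shank 8 mm diameter with chamfered foot, a wider grip head 16 mm across at the top; 30 g. Stands upright in the black stand. Origin: centre of its foot; z along the pin to its head
- pin_stand: fixed black stand on the bench to the right of the board, 50 x 50 mm, 30 mm tall, with a hole 11 mm wide and 18 mm deep in its middle; the pin's foot starts 12 mm above the bench. Origin: centre of its underside
- punch: bystander: upright steel doming punch, 20 mm diameter, 52 mm tall, on the board's left strip; origin at its foot
- ring: bystander: brass ring, 28 mm outside, 8 mm tall, on the board's left strip; origin at the centre of its underside
- jar: bystander: amber glass jar, 48 mm diameter, 60 mm tall, on the bench at the right of the board; origin at its foot
- hammer: bystander: hammer lying on the bench to the right
- dapping_block: bystander: 50 mm polished steel block on the bench to the left; origin at the centre of its underside
- screwdriver: bystander: screwdriver lying on the bench to the left

How it is judged:
By the outcome, as a careful person would: the job done as asked, in the order asked, and still so for the second after the job is handed in, with the robot touching nothing.
It also fails if it takes over 69 s, if anything falls off the work surface, if the arm or the gripper's body presses on something with over 40 N, if the wrist force passes 120 N, or if a joint passes its speed limit or range.

ROBOT

A 7-joint arm with a two-finger parallel gripper is mounted at the origin on the work surface. World frame = base frame: x ahead of the robot, y to its left, z up, the work surface at z = 0. Lengths are in m, angles in degrees, forces in N, time in s.
With the tool pointing down it reaches from about 0.425 to 0.875 m from the base axis. Payload 9.9 kg.
Tool frame: the origin (TCP) lies midway between the tips of the shut fingers; the grasp point (between the pads) lies r.grip_depth behind it (r.grip_depth is the distance from the TCP to the grasp point, in m); z points along the fingers, y is the line along which they close (so a half turn about z gives the same grasp; the last joint's range is limited). The gripper opens to 85 mm and grips with 20 to 120 N. Pads are 22 mm wide; open, the fingers measure 114 mm over their backs; the gripper's body (76 mm by 85 mm) begins 54 mm behind the grasp point. The pads swing forward as they close: fully open they stand 13 mm farther back than shut.
Start: joints at [-69.488, 32.985, 1.427, 82.34, -0.859, 64.687, -3.237], TCP at [0.289, 0.61, 0.231] pointing down, gripper open.
Joint ranges: [-157.87, 157.87], [-19.46, 123.44], [-87.15, 90], [11.01, 140.99], [-62.26, 242.26], [9.8, 113.94], [-161.44, 161.44]. Speed limits (degrees/s): [127.2, 127.2, 172.46, 172.46, 180, 180, 180].

INTERFACE

Orientations are given as [roll, pitch, yaw] about the fixed x, y, z axes, in that order (R = Rz(yaw) Ry(pitch) Rx(roll)).
In Python, from rig import r gives the robot as it stands.
- The arm moves only by the shell command python3 -m inch 'ROWS' [FORCE]. ROWS is JSON, a list that holds one entry, the list of rows, each a list of 7 numbers: the shift along the world's x, y, z in mm, then the turn, a rotation vector about the world's x, y, z in degrees, then the opening, from 0 (shut) to 1 (fully open). A call has 1 to 8 rows; each row shifts and turns the commanded pose from where the row before left it; what a row does not reach is not made up. A row lasts 1/8 s, in which the tool goes at most 62.5 mm and 10.7 degrees, less where a joint would pass 70% of its speed; a pose out of reach is approached as far as the arm can. A call is refused whole if a number of a shift passes 62.5 or a number of a turn 10.7, either way. A call with a gripper value outside its range is refused whole. The fingers move at their own pace and stop on an object; FORCE is the grip in N (left out, the last holds). Time passes only in rows, so rows that do not move let the fingers close. It gives the time, the measured TCP pose, the force, the opening and the grip force at its end, in the units of the state.
- r.read_state(): the state, without advancing time (a new reading comes with each control period).
- r.camera(name): name is "side" or "top" or "wrist"; returns a dict with "color" (480x640x3 uint8, blue, green, red), "K" (3x3 intrinsics, pixels), "R" (3x3) and "t" (3): a world point X has camera coordinates R X + t. Camera axes: x right, y down, z forward; pixel columns grow to the right and rows downward; lengths in m; the calibration is good to about 2 mm. A picture is of the moment at which its call begins. There is no depth.
- r.close_job(): hands the job in; it is judged then, once.
The state is a dict: "time": time; "joint_pos": joint angles; "dq": joint speeds; "effort": joint torques, N m; "tool_pos": TCP position; "orientation": TCP orientation; "force": force on the tool from outside, world axes, zero at the start; "moment": the same for the moment, N m; "gripper_width": finger opening in m; "gripper_force": force on a finger pad.
Only numpy, scipy, OpenCV 4.12 (cv2) and the standard library are available. Lean on these libraries where they do the work, as an engineer would, in place of code of your own. Each camera call takes 0.05 s, during which the arm holds its last target. There are 200 camera calls.

## Working session

There is one attempt and no reset: what is moved stays moved. The work goes in short steps, Python scripts to look and compute and a shell command to move; the robot and the scene stay as the last step left them, time stands still between calls to the robot, and variables do not carry over. Pictures are saved under pics/ and viewed, at most 10 in all, crops included, and the job is handed in when it is done.

```bash
ls; mkdir -p pics; python3 - <<'E'
from rig import r
import cv2, numpy as np
s=r.read_state(); print(s, r.grip_depth)
for n in("top","side"):
    c=r.camera(n); cv2.imwrite(f"pics/{n}0.png",c["color"]); np.savez(f"{n}0.npz",**c); print(n,c["K"].tolist(),c["R"].round(3).tolist(),c["t"].round(3).tolist())
E
```

```text
pics
{'time': 0.0, 'joint_pos': array([-69.48752936,  33.03128969,   1.42320424,  82.38424962,
        -0.8597519 ,  64.68572075,  -3.23824281]), 'dq': array([-0.07543603,  0.09733045, -0.00700339,  0.0311286 , -0.05846128,
        0.03780963, -0.00027285]), 'effort': array([ 6.59975967e-05, -7.65755725e+01,  2.25042634e+00, -2.85965592e+01,
        1.53377268e-02,  1.27602147e-02,  3.18806826e-05]), 'tool_pos': array([0.28842027, 0.60980356, 0.23047208]), 'orientation': array([-1.79909407e+02,  4.24546864e-03,  1.54687174e+02]), 'force': array([ 0.70959376,  0.089189  , -0.204008  ]), 'moment': array([ 0.04766143, -0.03415299, -0.02940422]), 'gripper_force': 0.0, 'gripper_width': 0.08554259037862412} 0.0187
top [[447.5073470348988, 0.0, 316.3094441704542], [0.0, 447.5073470348988, 241.14224783062207], [0.0, 0.0, 1.0]] [[0.007, -1.0, 0.013], [-0.983, -0.01, -0.185], [0.185, -0.011, -0.983]] [0.008, 0.618, 0.949]
side [[549.2757447240775, 0.0, 313.6328832844409], [0.0, 549.2757447240775, 236.712925749483], [0.0, 0.0, 1.0]] [[0.821, -0.571, -0.018], [-0.314, -0.426, -0.848], [0.477, 0.702, -0.529]] [-0.496, 0.26, 1.229]
```

View pics/top0.png

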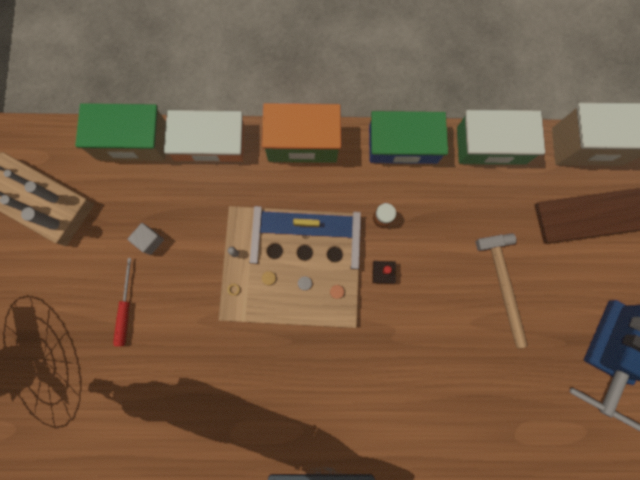

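View pics/side0.png

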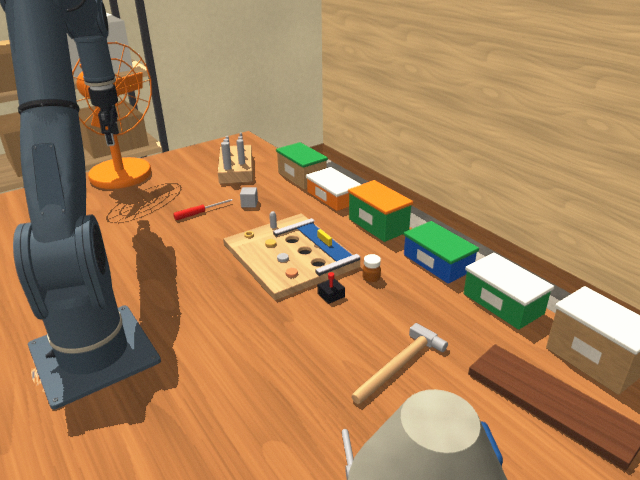

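The top view shows the wells at (275,251), (305,252) and (335,255). The slugs are at (268,279) brass, (305,284) silver and (337,292) copper, with the pin head at (388,270) and the lug at (306,223). The side view shows the same scene, with the slugs at (271,243), (283,258) and (291,272).

```bash
cat > h.py <<'E'
import cv2, numpy as np
def load(n): return dict(np.load(n))
def snap(r,n,f):
    c=r.camera(n); np.savez(f+".npz",**c); cv2.imwrite(f"pics/{f}.png",c["color"]); return c
def ray(c,u):
    d=np.linalg.inv(c["K"])@[u[0],u[1],1.]; return -c["R"].T@c["t"], c["R"].T@d
def plane(c,u,z):
    o,d=ray(c,u); return o+d*(z-o[2])/d[2]
def proj(c,X):
    p=c["K"]@(c["R"]@np.asarray(X)+c["t"]); return p[:2]/p[2]
def tri(c1,u1,c2,u2):
    o1,d1=ray(c1,u1); o2,d2=ray(c2,u2); d1/=np.linalg.norm(d1); d2/=np.linalg.norm(d2)
    s=np.linalg.lstsq(np.c_[d1,-d2],o2-o1,rcond=None)[0]
    a,b=o1+s[0]*d1,o2+s[1]*d2; return (a+b)/2, np.linalg.norm(a-b)
# HSV ranges
COL=dict(dark=((0,0,0),(180,255,60)),red=((0,170,90),(6,255,255)),yellow=((22,150,120),(34,255,255)),
 brass=((17,110,120),(30,255,255)),copper=((3,100,120),(12,255,255)),blue=((105,120,50),(125,255,255)),silver=((0,0,120),(180,45,255)))
def blob(c,col,seed,w):
    """centroid, area, bbox of the blob nearest seed within +-w px"""
    im=c["color"]; x0,y0=max(int(seed[0]-w),0),max(int(seed[1]-w),0)
    s=cv2.cvtColor(im[y0:int(seed[1]+w),x0:int(seed[0]+w)],cv2.COLOR_BGR2HSV)
    m=cv2.inRange(s,*map(np.array,COL[col]))
    n,_,st,ce=cv2.connectedComponentsWithStats(m)
    if n<2: return None
    k=1+np.argmax(st[1:,4]); return ce[k]+[x0,y0],int(st[k,4]),(st[k,:4]+[x0,y0,0,0]).tolist()
E
python3 - <<'E'
from h import *
t=load("top0.npz"); s=load("side0.npz")
for n,u,v,w in [("brass",(268,279),(271,243),10),("silver",(305,284),(283,258),10),("copper",(337,292),(291,272),10),("dark",(275,251),(292,239),11),("dark",(305,252),(305,250),9),("dark",(335,255),(318,262),9),("red",(388,270),(332,280),12),("yellow",(306,223),(325,237),18)]:
    a,b=blob(t,n,u,w),blob(s,n,v,w); print(n,a,b)
    if a and b: print("  ",tri(t,a[0],s,b[0]), plane(t,a[0],.022 if n=="dark" else .032))
E
```

```text
brass (array([268.09032258, 277.69677419]), 155, [262, 271, 14, 14]) (array([272.74178404, 243.53051643]), 213, [262, 235, 19, 18])
   (array([0.54255014, 0.12102559, 0.02061101]), np.float64(0.008291546345922333)) [0.53766135 0.12181778 0.032     ]
silver (array([304.28333333, 282.85      ]), 120, [298, 277, 13, 12]) (array([281.94029851, 256.6119403 ]), 67, [277, 253, 11, 9])
   (array([0.52733215, 0.03947731, 0.0268107 ]), np.float64(0.0004312432076627457)) [0.52665348 0.03949882 0.032     ]
copper (array([336.69871795, 291.38461538]), 156, [330, 285, 14, 14]) (array([291.925, 274.5  ]), 40, [286, 271, 12, 7])
   (array([ 0.50991724, -0.03534393,  0.01786988]), np.float64(0.0020016882117658607)) [ 0.50796283 -0.03406409  0.032     ]
dark (array([274.15909091, 250.53030303]), 132, [268, 245, 14, 12]) (array([291.5       , 240.81818182]), 22, [287, 240, 10, 3])
   (array([0.60384121, 0.11112689, 0.01227248]), np.float64(0.0005423352236928652)) [0.60198065 0.1104339  0.022     ]
dark (array([304.14179104, 252.28358209]), 134, [298, 246, 13, 13]) (array([304.19230769, 251.92307692]), 
[... 166 characters left out ...]
3, 253.93333333]), 135, [328, 248, 13, 13]) (array([317.625, 263.75 ]), 32, [313, 262, 11, 4])
   (array([ 0.59705399, -0.02943109,  0.01306366]), np.float64(0.0007651406387212361)) [ 0.59528412 -0.02878597  0.022     ]
red (array([386.80392157, 269.45098039]), 51, [383, 266, 9, 8]) (array([330.64516129, 277.85483871]), 62, [328, 272, 6, 15])
   (array([ 0.55624086, -0.14526117,  0.05219569]), np.float64(0.0002632080348635305)) [ 0.55889023 -0.14877277  0.032     ]
yellow (array([302., 224.]), 3, [301, 224, 3, 1]) (array([324.51470588, 237.16911765]), 136, [318, 229, 14, 17])
   (array([0.66765908, 0.04410138, 0.0334153 ]), np.float64(0.010041760672187178)) [0.66344259 0.04648228 0.032     ]
```

```bash
python3 -m inch '[[[26,-57,0,0,0,7.5,1],[26,-57,0,0,0,7.5,1],[26,-57,0,0,0,7.5,1],[26,-57,0,0,0,0,1],[26,-57,0,0,0,0,1],[26,-57,0,0,0,0,0.7],[26,-57,0,0,0,0,0.7],[26,-57,0,0,0,0,0.7]]]' 20; python3 -m inch '[[[26,-57,0,0,0,0,0.7],[28,-57,0,0,0,0,0.7],[0,0,0,0,0,0,0.7],[0,0,0,0,0,0,0.7]]]'
python3 - <<'E'
from h import *
from rig import r
snap(r,"wrist","w1"); s=r.read_state(); print(s["tool_pos"],s["orientation"],s["gripper_width"])
c=load("w1.npz"); print((-c["R"].T@c["t"]).round(3), c["R"].round(2).tolist(), c["K"][0,0])
E
```

```text
time: 1.1
tool_pos: [0.4966, 0.1534, 0.2312]
orientation: [180.0, -0.0, 177.2]
force: [1.7, -0.0, -1.2]
gripper_width: 0.0598
gripper_force: 0.0
time: 1.6
tool_pos: [0.5492, 0.0426, 0.2309]
orientation: [180.0, -0.1, 177.2]
force: [-0.5, -0.3, 0.3]
gripper_width: 0.0593
gripper_force: 0.0
[0.5490715  0.04352995 0.23100119] [ 1.79966647e+02 -5.09893619e-02  1.77260203e+02] 0.05944306084253702
[0.482 0.047 0.373] [[0.05, 1.0, 0.0], [0.96, -0.05, 0.26], [0.26, -0.01, -0.97]] 340.232246494534
```

View pics/w1.png

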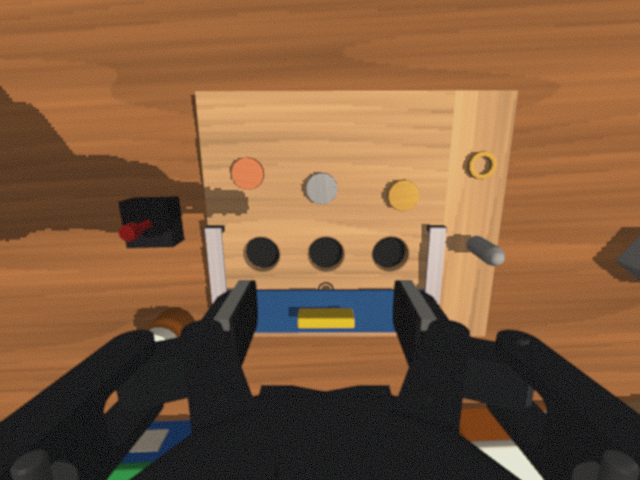

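The wrist picture shows copper at (247,173), silver at (321,188) and brass at (403,195). The wells are at (262,253), (325,252) and (389,252), the lug top at (326,318), and the pin head at (127,232).

```bash
cat > m.py <<'E'
from h import *
t=load("top0.npz"); c=load("w1.npz")
W=[]
for n,u,v,w,w2 in [("dark",(275,251),(389,252),11,24),("dark",(305,252),(325,252),9,24),("dark",(335,255),(262,253),9,24),("brass",(268,279),(403,195),10,24),("silver",(305,284),(321,188),10,24),("copper",(337,292),(247,173),10,24),("red",(388,270),(130,232),12,14)]:
    a,b=blob(t,n,u,w),blob(c,n,v,w2); P=plane(c,b[0],.022 if n=="dark" else .032)
    print(n,b[1:],tri(t,a[0],c,b[0]),P.round(4), plane(t,a[0],P[2]).round(4))
    if n=="dark": W.append(P)
    else:
        if "yb" not in globals():
            yb=(W[0]-W[2])[:2]; print("span",np.linalg.norm(yb)); yb/=np.linalg.norm(yb); xb=np.array([yb[1],-yb[0]]); O=sum(W)[:2]/3; print("O",O,"yaw",np.degrees(np.arctan2(xb[1],xb[0])))
        print("   board",[(1000*(P[:2]-O)@k).round(1) for k in(xb,yb)])
E
python3 m.py
```

```text
dark (730, [373, 238, 33, 29]) (array([0.60432373, 0.11287101, 0.00440312]), np.float64(0.002248835575832293)) [0.5979 0.1106 0.022 ] [0.602  0.1104 0.022 ]
dark (738, [310, 238, 33, 29]) (array([ 0.60274424,  0.04154548, -0.00365621]), np.float64(0.0005966157494852574)) [0.5946 0.0422 0.022 ] [0.5985 0.0408 0.022 ]
dark (716, [247, 238, 32, 29]) (array([ 0.59825145, -0.03022353,  0.00109661]), np.float64(0.001017250336469229)) [ 0.5914 -0.0262  0.022 ] [ 0.5953 -0.0288  0.022 ]
brass (783, [388, 180, 32, 31]) (array([0.53628593, 0.12212782, 0.03368786]), np.float64(0.0025721891831552)) [0.5353 0.123  0.032 ] [0.5377 0.1218 0.032 ]
span 0.13700269727088907
O [0.59462749 0.04219378] yaw -2.746325884404417
   board [np.float64(-63.1), np.float64(77.8)]
silver (733, [306, 173, 31, 31]) (array([ 0.53227108,  0.04014493, -0.03135048]), np.float64(0.0008524395138360143)) [0.5242 0.0409 0.032 ] [0.5267 0.0395 0.032 ]
   board [np.float64(-70.3), np.float64(-4.6)]
copper (848, [231, 157, 33, 33]) (array([ 0.50796707, -0.03493717,  0.01599801]), np.float64(0.0023943872214996593)) [ 0.5057 -0.0312  0.032 ] [ 0.508  -0.0341  0.032 ]
   board [np.float64(-85.3), np.float64(-77.6)]
red (190, [119, 224, 18, 17]) (array([ 0.55413657, -0.14427594,  0.05990368]), np.float64(0.0025553507422739056)) [ 0.5592 -0.1616  0.032 ] [ 0.5589 -0.1488  0.032 ]
   board [np.float64(-25.6), np.float64(-205.2)]
```

```bash
python3 -m inch '[[[-11,-1,-44,0,0,0,0.6],[-12,-2,-44,0,0,0,0.6],[0,0,-43,0,0,0,0.6],[0,0,0,0,0,0,0.6],[0,0,0,0,0,0,0.6]]]'
python3 - <<'E'
from h import *
from rig import r
snap(r,"wrist","w2"); s=r.read_state(); print(s["tool_pos"],s["gripper_width"])
c=load("w2.npz")
for X in [(*s["tool_pos"][:2],.022),(*s["tool_pos"][:2],.032),(.5953,.042,.022)]: print(proj(c,X))
E
```

```text
time: 2.28
tool_pos: [0.5272, 0.0404, 0.1016]
orientation: [180.0, 0.1, 177.3]
force: [0.2, -0.4, 0.4]
gripper_width: 0.0511
gripper_force: 0.0
[0.52769096 0.04015869 0.10197546] 0.05106745066235635
[323.23495165 246.94955152]
[323.17488055 251.45632456]
[330.33052838 335.08154235]
```

View pics/w2.png

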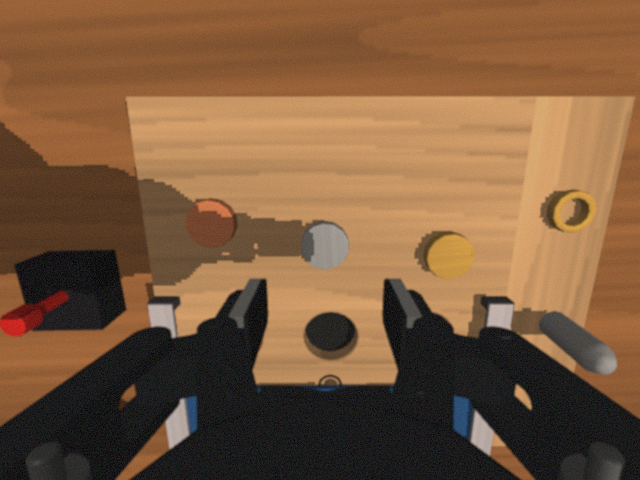

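The silver slug is at (325,244), about 4 mm nearer the robot than the TCP axis. The middle well's mouth is at about (331,335), as predicted, and the fingers stand on both sides of the slug.

```bash
python3 -m inch '[[[-4,0,-30,0,0,0,0.6],[0,0,-30,0,0,0,0.6],[0,0,-13,0,0,0,0.6],[0,0,-5,0,0,0,0.6],[0,0,0,0,0,0,0.6]]]' 20;  python3 -m inch '[[[0,0,0,0,0,0,0.45],[0,0,0,0,0,0,0.33],[0,0,0,0,0,0,0.33],[0,0,0,0,0,0,0.33]]]' 20
python3 - <<'E'
from h import *
from rig import r
snap(r,"wrist","w3"); s=r.read_state(); print(s["tool_pos"],s["gripper_width"],s["gripper_force"],s["force"])
E
```

```text
time: 2.95
tool_pos: [0.5232, 0.0394, 0.023]
orientation: [180.0, 0.1, 177.2]
force: [-0.4, -0.4, -0.2]
gripper_width: 0.0511
gripper_force: 0.0
time: 3.45
tool_pos: [0.5232, 0.0394, 0.0232]
orientation: [180.0, 0.1, 177.2]
force: [-1.2, 0.8, 6.4]
gripper_width: 0.0312
gripper_force: 19.3
[0.52314563 0.0393553  0.02318043] 0.030742430865002328 19.309954047203064 [-1.19136786  0.12319962  5.13383061]
```

View pics/w3.png

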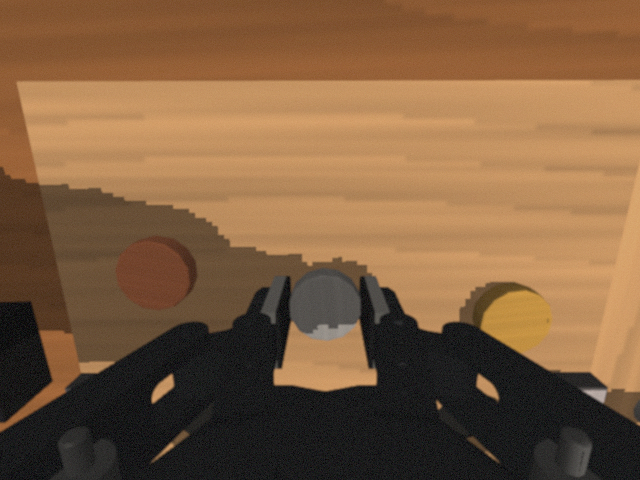

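The silver slug is held between the pads, with its centre at (326,303) and a width of 31 mm. The other two slugs are undisturbed.

```bash
python3 -m inch '[[[6,0.5,0,0,0,0,0.33],[11,0.5,0,0,0,0,0.33],[11,0.5,0,0,0,0,0.33],[11,0.5,0,0,0,0,0.33],[11,0.5,0,0,0,0,0.33],[11,0,0,0,0,0,0.33],[7,0,0,0,0,0,0.33],[5,0,0,0,0,0,0.33]]]' 20; python3 -m inch '[[[0,0,0,0,0,0,0.33],[0,0,0,0,0,0,0.33]]]' 20
python3 - <<'E'
from h import *
from rig import r
snap(r,"wrist","w4"); s=r.read_state(); print(s["tool_pos"],s["gripper_width"],s["gripper_force"],s["force"])
E
```

```text
time: 4.5
tool_pos: [0.596, 0.0418, 0.0224]
orientation: [180.0, 0.0, 177.2]
force: [-0.6, 0.1, -1.1]
gripper_width: 0.0308
gripper_force: 19.9
time: 4.75
tool_pos: [0.5952, 0.0418, 0.0221]
orientation: [-180.0, -0.0, 177.2]
force: [-0.5, 0.2, -0.7]
gripper_width: 0.0308
gripper_force: 19.9
[0.59523332 0.04181271 0.02217861] 0.0307487983410584 19.877780377864838 [ 0.25112463 -0.47245632 -1.08886685]
```

View pics/w4.png

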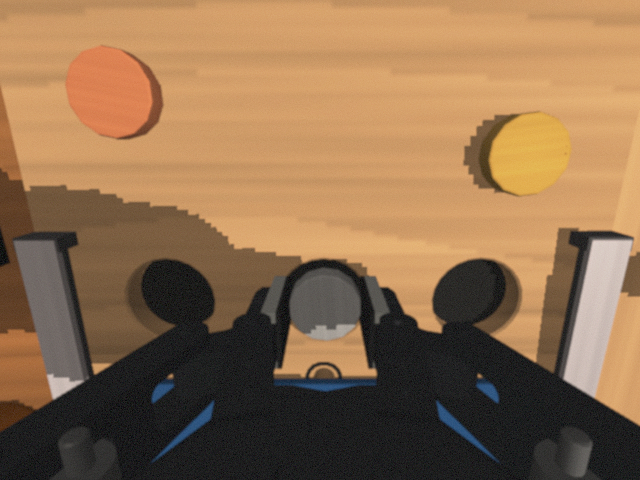

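```bash
python3 - <<'E'
from h import *
c=load("w4.npz")
print("slug", plane(c,(326,303.5),.032),"near edge",plane(c,(326,268),.032),"far",plane(c,(326,340),.032)); print("mouth near",plane(c,(322,258.5),.022))
im=c["color"]; print(im[250:285,322].mean(1).astype(int).tolist())
print("right well L/R", plane(c,(434,290),.022),plane(c,(520,290),.022),"left well far/near top rows",plane(c,(180,258),.022))
E
```

```text
slug [0.59337654 0.04323368 0.032     ] near edge [0.57738584 0.04401699 0.032     ] far [0.61084528 0.04237796 0.032     ]
mouth near [0.57659718 0.04232779 0.022     ]
[171, 171, 170, 170, 167, 167, 162, 144, 115, 68, 36, 22, 28, 30, 35, 23, 27, 58, 68, 79, 84, 78, 81, 81, 83, 94, 95, 97, 85, 93, 90, 89, 94, 96, 91]
right well L/R [0.59408975 0.09203152 0.022     ] [0.59602274 0.13079229 0.022     ] left well far/near top rows [ 0.57325523 -0.0200128   0.022     ]
```

```bash
python3 -m inch '[[[2.5,0,0,0,0,0,0.33],[0,0,0,0,0,0,0.33],[0,0,0,0,0,0,0.45],[0,0,0,0,0,0,0.5],[0,0,0,0,0,0,0.5]]]' 20; 
python3 - <<'E'
from h import *
from rig import r
snap(r,"wrist","w5"); s=r.read_state(); print(s["tool_pos"],s["gripper_width"],s["gripper_force"],s["force"])
E
```

```text
time: 5.42
tool_pos: [0.5981, 0.0418, 0.0223]
orientation: [-180.0, 0.0, 177.2]
force: [-0.3, 0.4, -0.9]
gripper_width: 0.0425
gripper_force: 0.0
[0.59807168 0.04180134 0.02232045] 0.042922856685709256 0.0 [ 0.2706832  -0.48410817  0.5972209 ]
```

View pics/w5.png

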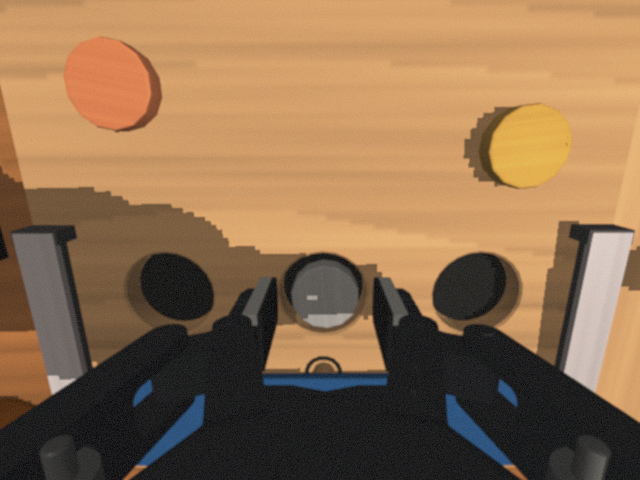

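The silver slug lies flat in the middle well, whose mouth is centred near (323,291). Brass is at about (527,146) and copper at about (107,85).

```bash
python3 - <<'E'
from h import *
c=load("w5.npz")
im=c["color"]; print("col323 rows 245-260",im[245:260,323].mean(1).astype(int).tolist(),"rows 322-340",im[322:340,323].mean(1).astype(int).tolist())
print("row290 cols 275-300",im[290,278:298].mean(1).astype(int).tolist(),"355-372",im[290,355:373].mean(1).astype(int).tolist())
M=plane(c,(323,292),.022); print("mid",M)
yb=np.array([.0479,.9989])
for n,v in(("brass",(527,146)),("copper",(107,85))):
    b=blob(c,n,v,60); u=np.array([b[2][0]+b[2][2]/2-.5,b[2][1]+b[2][3]/2-.5]); print(n,b,u,plane(c,u,.032), "well",M[:2]+.07*yb*(1 if n=="brass" else -1))
E
```

```text
col323 rows 245-260 [172, 170, 169, 167, 162, 155, 130, 98, 54, 25, 20, 29, 26, 35, 53] rows 322-340 [156, 156, 159, 156, 140, 112, 83, 74, 72, 81, 97, 119, 131, 139, 146, 151, 150, 154]
row290 cols 275-300 [64, 65, 57, 58, 62, 57, 52, 30, 27, 26, 13, 21, 30, 53, 74, 87, 89, 90, 90, 93] 355-372 [90, 88, 84, 60, 23, 31, 46, 59, 62, 62, 65, 72, 82, 81, 83, 91, 79, 77]
mid [0.5955578  0.04197133 0.022     ]
brass (array([529.93978963, 145.39263692]), 5514, [488, 103, 85, 86]) [530.  145.5] [0.53538242 0.12283081 0.032     ] well [0.5989108  0.11189433]
copper (array([111.21305792,  83.37324859]), 6923, [63, 36, 99, 95]) [112.  83.] [ 0.50612921 -0.02909336  0.032     ] well [ 0.5922048  -0.02795167]
```

```bash
python3 -m inch '[[[0,0,20,0,0,0,0.5],[0,0,20,0,0,0,0.55],[-21,27,0,0,0,0,0.6],[-21,27,0,0,0,0,0.6],[-21,26.5,0,0,0,0,0.6],[0,0,0,0,0,0,0.6],[0,0,-20,0,0,0,0.6],[0,0,-19.5,0,0,0,0.6]]]' 20;  python3 -m inch '[[[0,0,0,0,0,0,0.5],[0,0,0,0,0,0,0.33],[0,0,0,0,0,0,0.33],[0,0,0,0,0,0,0.33]]]' 20
python3 - <<'E'
from h import *
from rig import r
c=snap(r,"wrist","w6"); s=r.read_state(); print(s["tool_pos"],s["gripper_width"],s["gripper_force"],s["force"])
b=blob(c,"brass",(326,303),45); print(b, plane(c,b[0],.032))
E
```

```text
time: 6.48
tool_pos: [0.5359, 0.1217, 0.0226]
orientation: [-180.0, 0.1, 177.2]
force: [-0.3, 0.0, -0.4]
gripper_width: 0.0514
gripper_force: 0.0
time: 6.98
tool_pos: [0.5354, 0.1223, 0.0233]
orientation: [180.0, 0.0, 177.2]
force: [0.2, 1.1, -1.8]
gripper_width: 0.0309
gripper_force: 19.9
[0.53532477 0.12235209 0.02321429] 0.030673404331966022 19.871492385864258 [-0.36028805 -1.17814511 -0.03096393]
(array([327.6461126 , 330.91957105]), 373, [307, 324, 46, 15]) [0.54732336 0.12381981 0.032     ]
```

```bash
python3 - <<'E'
from h import *
for f in("w4","w6"):
    c=load(f+".npz"); im=cv2.medianBlur(c["color"],3); h=cv2.cvtColor(im,cv2.COLOR_BGR2HSV)
    for k in range(236,352,3): print(k,im[k,322].tolist(),h[k,322].tolist(),end=" | ")
    print()
E
```

```text
236 [114, 171, 221] [16, 123, 221] | 239 [116, 172, 224] [16, 123, 224] | 242 [116, 174, 225] [16, 124, 225] | 245 [116, 174, 225] [16, 124, 225] | 248 [115, 173, 225] [16, 125, 225] | 251 [116, 174, 225] [16, 124, 225] | 254 [112, 168, 220] [16, 125, 220] | 257 [97, 144, 193] [15, 127, 193] | 260 [33, 37, 43] [12, 59, 43] | 263 [26, 29, 30] [23, 34, 30] | 266 [29, 33, 33] [30, 31, 33] | 269 [76, 77, 81] [6, 16, 81] | 272 [76, 79, 83] [13, 22, 83] | 275 [90, 93, 98] [11, 21, 98] | 278 [90, 93, 98] [11, 21, 98] | 281 [86, 90, 95] [13, 24, 95] | 284 [88, 92, 96] [15, 21, 96] | 287 [87, 92, 96] [17, 24, 96] | 290 [88, 91, 94] [15, 16, 94] | 293 [86, 91, 94] [19, 22, 94] | 296 [87, 93, 95] [23, 21, 95] | 299 [88, 93, 95] [21, 19, 95] | 302 [87, 91, 95] [15, 21, 95] | 305 [88, 89, 93] [6, 14, 93] | 308 [86, 92, 94] [23, 22, 94] | 311 [87, 91, 96] [13, 24, 96] | 314 [84, 89, 92] [19, 22, 92] | 317 [86, 92, 93] [26, 19, 93] | 320 [87, 91, 94] [17, 19, 94] | 323 [88, 93, 96] [19, 21, 96] | 326 [143, 150, 159] [13, 26, 159] | 329 [150, 159, 164] [19, 22, 164] | 332 [151, 159, 165] [17, 22, 16
[... 909 characters left out ...]
 82, 108] [18, 156, 108] | 296 [38, 80, 106] [19, 164, 106] | 299 [41, 79, 107] [17, 157, 107] | 302 [39, 82, 108] [19, 163, 108] | 305 [39, 79, 105] [18, 160, 105] | 308 [37, 78, 103] [19, 163, 103] | 311 [42, 79, 107] [17, 155, 107] | 314 [40, 80, 106] [18, 159, 106] | 317 [39, 81, 108] [18, 163, 108] | 320 [42, 82, 111] [17, 159, 111] | 323 [40, 82, 109] [18, 161, 109] | 326 [53, 110, 146] [18, 162, 146] | 329 [65, 140, 188] [18, 167, 188] | 332 [65, 140, 189] [18, 167, 189] | 335 [66, 141, 190] [18, 166, 190] | 338 [83, 140, 187] [16, 142, 187] | 341 [93, 141, 188] [15, 129, 188] | 344 [95, 140, 191] [14, 128, 191] | 347 [93, 139, 185] [15, 127, 185] | 350 [91, 136, 184] [15, 129, 184] |
```

```bash
python3 -m inch '[[[3,-2.5,0,0,0,0,0.33],[7,-4,0,0,0,0,0.33],[11,-4,0,0,0,0,0.33],[11,0,0,0,0,0,0.33],[11,0,0,0,0,0,0.33],[11,0,0,0,0,0,0.33],[8,0,0,0,0,0,0.33],[4.5,0,0,0,0,0,0.33]]]' 20; python3 -m inch '[[[0,0,0,0,0,0,0.33],[0,0,0,0,0,0,0.33],[0,0,0,0,0,0,0.4],[0,0,0,0,0,0,0.43]]]' 20
python3 - <<'E'
from h import *
from rig import r
c=snap(r,"wrist","w7"); s=r.read_state(); print(s["tool_pos"],s["gripper_width"],s["gripper_force"],s["force"])
im=cv2.medianBlur(c["color"],3)
print("col",[(k,int(im[k,323].mean())) for k in range(240,346,3)]); print("row",[(k,int(im[295,k].mean())) for k in range(275,375,3)])
E
```

```text
time: 8.02
tool_pos: [0.6023, 0.1115, 0.0225]
orientation: [-180.0, 0.0, 177.2]
force: [-0.9, -0.2, -0.7]
gripper_width: 0.0309
gripper_force: 19.9
time: 8.52
tool_pos: [0.6015, 0.1119, 0.0229]
orientation: [180.0, 0.0, 177.2]
force: [-0.2, 0.3, 0.7]
gripper_width: 0.0368
gripper_force: 0.0
[0.60155239 0.11187789 0.02289952] 0.03626435629936193 0.0 [0.28010765 0.38900078 0.17492238]
col [(240, 152), (243, 152), (246, 152), (249, 149), (252, 67), (255, 30), (258, 65), (261, 73), (264, 83), (267, 77), (270, 77), (273, 78), (276, 78), (279, 77), (282, 78), (285, 77), (288, 79), (291, 77), (294, 76), (297, 77), (300, 78), (303, 79), (306, 80), (309, 79), (312, 75), (315, 132), (318, 138), (321, 138), (324, 93), (327, 70), (330, 78), (333, 119), (336, 131), (339, 135), (342, 140), (345, 141)]
row [(275, 22), (278, 19), (281, 17), (284, 41), (287, 29), (290, 36), (293, 76), (296, 76), (299, 77), (302, 77), (305, 90), (308, 102), (311, 81), (314, 77), (317, 76), (320, 78), (323, 76), (326, 77), (329, 76), (332, 77), (335, 78), (338, 75), (341, 76), (344, 77), (347, 78), (350, 77), (353, 78), (356, 74), (359, 50), (362, 63), (365, 49), (368, 22), (371, 17), (374, 21)]
```

```bash
python3 -m inch '[[[0,0,25,0,0,0,0.43],[0,0,35,0,0,0,0.5],[-31.5,-47.5,0,0,0,0,0.6],[-31.5,-47.5,0,0,0,0,0.6],[-31.5,-48,0,0,0,0,0.6],[0,0,0,0,0,0,0.6],[0,0,0,0,0,0,0.6]]]' 20
python3 - <<'E'
from h import *
from rig import r
c=snap(r,"wrist","w8"); s=r.read_state(); print(s["tool_pos"],s["gripper_width"])
print(proj(c,(*s["tool_pos"][:2],.032)))
h=cv2.cvtColor(cv2.medianBlur(c["color"],3),cv2.COLOR_BGR2HSV); m=cv2.inRange(h[200:330,260:400],(0,140,50),(13,255,255))
n,_,st,ce=cv2.connectedComponentsWithStats(m); k=1+np.argmax(st[1:,4]); print(st[k]+[260,200,0,0,0],ce[k]+[260,200])
u=(st[k,0]+260+st[k,2]/2-.5,st[k,1]+200+st[k,3]/2-.5); print(u,plane(c,u,.032))
cv2.imwrite("pics/w8m.png",m)
E
```

```text
time: 9.45
tool_pos: [0.5078, -0.0308, 0.0831]
orientation: [180.0, 0.1, 177.2]
force: [-0.0, 0.8, -0.2]
gripper_width: 0.0513
gripper_force: 0.0
[ 0.50803803 -0.03016824  0.082986  ] 0.05144641542553117
[324.49726244 260.61977861]
[ 296  230   53   52 2127] [321.85848613 255.39398213]
(np.float64(322.0), np.float64(255.5)) [ 0.50473934 -0.03149294  0.032     ]
```

View pics/w8.png

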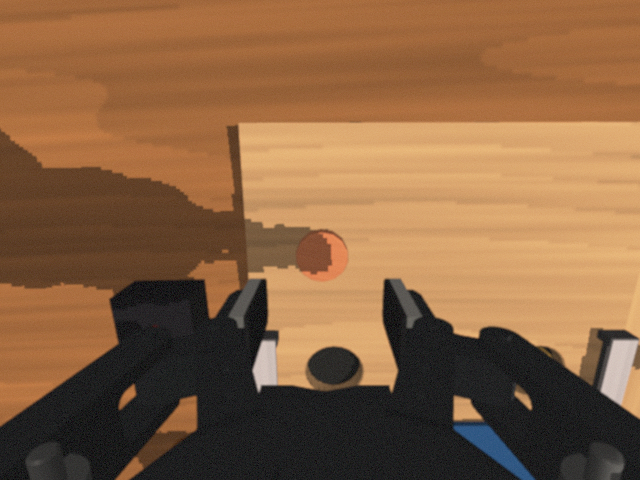

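The copper slug is at (322,255), about 3 mm nearer the robot than the TCP axis, and the fingers straddle it freely.

```bash
python3 -m inch '[[[-2,-1,-30,0,0,0,0.6],[0,0,-20,0,0,0,0.6],[0,0,-10,0,0,0,0.6],[0,0,0,0,0,0,0.5],[0,0,0,0,0,0,0.33],[0,0,0,0,0,0,0.33],[0,0,0,0,0,0,0.33],[0,0,0,0,0,0,0.33]]]' 20
python3 - <<'E'
from h import *
from rig import r
c=snap(r,"wrist","w9"); s=r.read_state(); print(s["tool_pos"],s["gripper_width"],s["gripper_force"],s["force"])
h=cv2.cvtColor(cv2.medianBlur(c["color"],3),cv2.COLOR_BGR2HSV)
print([(k,h[k,322].tolist()) for k in range(254,348,3)])
E
```

```text
time: 10.5
tool_pos: [0.5054, -0.0322, 0.0233]
orientation: [180.0, 0.1, 177.2]
force: [-0.1, 0.3, 5.7]
gripper_width: 0.0308
gripper_force: 20.2
[ 0.50540932 -0.03220012  0.0232182 ] 0.030520825322590026 20.3177011013031 [0.13138094 0.80750154 5.67535448]
[(254, [15, 128, 208]), (257, [15, 128, 210]), (260, [15, 128, 214]), (263, [15, 125, 145]), (266, [12, 138, 113]), (269, [10, 150, 112]), (272, [10, 151, 145]), (275, [10, 160, 207]), (278, [11, 158, 129]), (281, [9, 151, 128]), (284, [9, 151, 128]), (287, [9, 150, 126]), (290, [10, 157, 130]), (293, [10, 157, 128]), (296, [9, 155, 130]), (299, [9, 153, 127]), (302, [10, 153, 128]), (305, [10, 155, 127]), (308, [10, 156, 129]), (311, [9, 152, 129]), (314, [10, 151, 127]), (317, [10, 151, 130]), (320, [10, 157, 127]), (323, [10, 148, 124]), (326, [10, 155, 178]), (329, [11, 160, 223]), (332, [11, 159, 225]), (335, [10, 160, 221]), (338, [12, 141, 214]), (341, [15, 126, 212]), (344, [15, 127, 207]), (347, [15, 127, 197])]
```

```bash
python3 -m inch '[[[6,1,0,0,0,0,0.33],[13,1.5,0,0,0,0,0.33],[13,1.5,0,0,0,0,0.33],[13,0,0,0,0,0,0.33],[13,0,0,0,0,0,0.33],[13,0,0,0,0,0,0.33],[12,0,0,0,0,0,0.33],[6.5,0,0,0,0,0,0.33]]]' 20; python3 -m inch '[[[0,0,0,0,0,0,0.33],[0,0,0,0,0,0,0.33],[0,0,0,0,0,0,0.4],[0,0,0,0,0,0,0.43]]]' 20
python3 - <<'E'
from h import *
from rig import r
c=snap(r,"wrist","w10"); s=r.read_state(); print(s["tool_pos"],s["gripper_width"],s["gripper_force"],s["force"])
im=cv2.medianBlur(c["color"],3)
print("col",[(k,int(im[k,323].mean())) for k in range(240,346,3)]); print("row",[(k,int(im[295,k].mean())) for k in range(275,375,3)])
E
```

```text
time: 11.55
tool_pos: [0.5951, -0.0282, 0.0226]
orientation: [180.0, 0.0, 177.2]
force: [-0.4, -0.4, -0.6]
gripper_width: 0.0311
gripper_force: 19.9
time: 12.05
tool_pos: [0.5945, -0.0282, 0.0229]
orientation: [-180.0, -0.0, 177.2]
force: [0.2, -0.1, -0.3]
gripper_width: 0.0374
gripper_force: 0.0
[ 0.59453558 -0.02819987  0.02288535] 0.03667761406863022 0.0 [ 0.6675024  -0.54198732 -0.59732772]
col [(240, 165), (243, 165), (246, 167), (249, 167), (252, 115), (255, 38), (258, 72), (261, 75), (264, 90), (267, 86), (270, 85), (273, 84), (276, 84), (279, 84), (282, 85), (285, 85), (288, 82), (291, 85), (294, 82), (297, 86), (300, 85), (303, 85), (306, 85), (309, 81), (312, 90), (315, 145), (318, 146), (321, 144), (324, 105), (327, 78), (330, 75), (333, 128), (336, 144), (339, 137), (342, 137), (345, 144)]
row [(275, 27), (278, 19), (281, 24), (284, 46), (287, 34), (290, 32), (293, 84), (296, 84), (299, 86), (302, 86), (305, 114), (308, 121), (311, 86), (314, 84), (317, 84), (320, 84), (323, 83), (326, 83), (329, 84), (332, 83), (335, 84), (338, 83), (341, 84), (344, 83), (347, 81), (350, 82), (353, 82), (356, 80), (359, 45), (362, 67), (365, 52), (368, 22), (371, 24), (374, 26)]
```

```bash
python3 -m inch '[[[0,0,35,0,0,0,0.43],[2,12,50,0,0,0,0.2],[3,30,17,0,0,0,0],[0,28,0,0,0,0,0],[0,0,0,0,0,0,0],[0,0,0,0,0,0,0]]]' 20
python3 - <<'E'
from h import *
from rig import r
c=snap(r,"wrist","wA"); s=r.read_state(); print(s["tool_pos"],s["gripper_width"])
E
python3 -m inch '[[[35,-2,0,0,0,0,0],[35,-2,0,0,0,0,0],[30,-2,0,0,0,0,0],[0,0,0,0,0,0,0],[0,0,0,0,0,0,0]]]'
python3 - <<'E'
from h import *
from rig import r
snap(r,"wrist","wB"); s=r.read_state(); print(s["tool_pos"],s["gripper_width"])
P=[]
for f in "AB":
    c=load(f"w{f}.npz"); h=cv2.cvtColor(cv2.medianBlur(c["color"],3),cv2.COLOR_BGR2HSV)
    m=cv2.inRange(h,(22,170,150),(34,255,255)); n,_,st,ce=cv2.connectedComponentsWithStats(m)
    for k in np.argsort(-st[1:,4])[:3]+1: print(f,st[k],ce[k], plane(c,ce[k],.0535).round(4))
    print("expect",proj(c,(.662,.0388,.0535)))
E
```

```text
time: 12.85
tool_pos: [0.5994, 0.0411, 0.1247]
orientation: [-180.0, -0.0, 177.2]
force: [-0.7, -0.1, -0.4]
gripper_width: 0.0
gripper_force: 0.0
[0.5994234  0.0406418  0.12461716] 9.428471091648737e-05
time: 13.52
tool_pos: [0.6987, 0.0348, 0.1242]
orientation: [-180.0, -0.1, 177.1]
force: [0.8, -0.4, -0.2]
gripper_width: -0.0001
gripper_force: 0.0
[0.69862121 0.03516669 0.12451694] 3.3821013595728486e-05
expect [324.89846993 335.18024266]
B [ 280  186   94   18 1659] [326.47016275 194.48282098] [0.6621 0.0386 0.0535]
expect [326.86122042 194.36046918]
```

The yellow lug top measures (0.662, 0.0386) on the 0.0535 m plane, matching the board frame prediction. I will push it from its far side with the fingers shut.

```bash
python3 -m inch '[[[0,2,-40,0,0,0,0],[0,0,-30,0,0,0,0],[0,0,-14,0,0,0,0],[-8,0.5,0,0,0,0,0],[-6,0,0,0,0,0,0],[-6,0.5,0,0,0,0,0],[-6,0.5,0,0,0,0,0],[-6,0,0,0,0,0,0]]]'; python3 -m inch '[[[-10,0.5,0,0,0,0,0],[-10,0.5,0,0,0,0,0],[-10,0.5,0,0,0,0,0],[-6,0,0,0,0,0,0],[-5,0.5,0,0,0,0,0],[0,0,0,0,0,0,0]]]'
```

```text
time: 14.58
tool_pos: [0.6678, 0.0395, 0.0415]
orientation: [180.0, 0.1, 177.2]
force: [2.6, -0.1, 1.6]
gripper_width: -0.0003
gripper_force: 0.8
time: 15.32
tool_pos: [0.6259, 0.0413, 0.0406]
orientation: [-180.0, -0.1, 177.2]
force: [-0.0, 0.5, -0.8]
gripper_width: 0.0
gripper_force: 0.0
```

```bash
python3 -m inch '[[[-4,0,0,0,0,0,0],[-4,0.5,0,0,0,0,0],[-2,0,0,0,0,0,0],[-1,0,0,0,0,0,0]]]'; python3 -m inch '[[[-1.5,0,0,0,0,0,0],[-1,0,0,0,0,0,0]]]';  python3 -m inch '[[[-1.5,0,0,0,0,0,0],[-1,0,0,0,0,0,0]]]'
```

```text
time: 15.82
tool_pos: [0.6154, 0.0418, 0.0407]
orientation: [-180.0, -0.0, 177.2]
force: [0.6, -0.8, -0.5]
gripper_width: 0.0003
gripper_force: 0.8
time: 16.08
tool_pos: [0.6153, 0.0418, 0.0411]
orientation: [180.0, 0.2, 177.2]
force: [10.3, -1.1, -7.1]
gripper_width: -0.0002
gripper_force: 4.9
time: 16.32
tool_pos: [0.6152, 0.0419, 0.0415]
orientation: [179.9, 0.5, 177.2]
force: [17.2, -0.9, -11.3]
gripper_width: 0.0001
gripper_force: 8.3
```

```bash
python3 -m inch '[[[8,0,0,0,0,0,0],[5,0,10,0,0,0,0],[20,-1,37,0,0,0,0],[23,-1,37,0,0,0,0],[0,0,0,0,0,0,0],[0,0,0,0,0,0,0]]]'
python3 - <<'E'
from h import *
from rig import r
c=snap(r,"wrist","wC"); t=snap(r,"top","t1"); s=r.read_state(); print(s["tool_pos"])
h=cv2.cvtColor(cv2.medianBlur(c["color"],3),cv2.COLOR_BGR2HSV)
m=cv2.inRange(h,(22,170,150),(34,255,255)); n,_,st,ce=cv2.connectedComponentsWithStats(m); k=1+np.argmax(st[1:,4]); print(st[k],ce[k],plane(c,ce[k],.0535))
print("hole expect",proj(c,(.637,.0401,.022)), "lug expect", proj(c,(.5962,.042,.0535)))
E
```

```text
time: 17.08
tool_pos: [0.6656, 0.0398, 0.1246]
orientation: [-180.0, -0.1, 177.2]
force: [0.5, 0.1, -0.2]
gripper_width: -0.0001
gripper_force: 0.0
[0.66520459 0.03987123 0.12378499]
[ 273  133   97   19 1799] [320.45636465 141.82768205] [0.59705665 0.04148758 0.0535    ]
hole expect [322.01276163 199.51668028] lug expect [321.23057657 140.30918296]
```

View pics/wC.png

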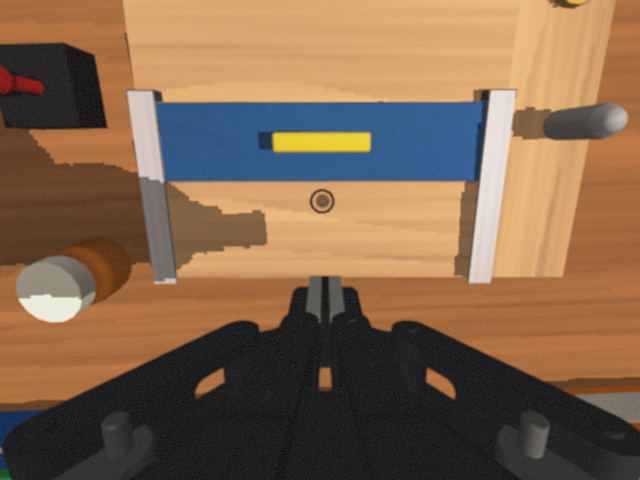

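The cover is closed, with the lug at (320,142). The lock hole is free at (322,201), and the pin is in its stand at the left edge.

```bash
python3 -m inch '[[[-37,-47,16,0,0,0,0.2],[-37,-47,16,0,0,0,0.45],[-36,-46,16,0,0,0,0.45],[0,0,0,0,0,0,0.45],[0,0,0,0,0,0,0.45]]]' 
cat > pin.py <<'E'
from h import *
def head(c,box=None):
    h=cv2.cvtColor(cv2.medianBlur(c["color"],3),cv2.COLOR_BGR2HSV)
    m=cv2.inRange(h,(0,150,50),(6,255,255))|cv2.inRange(h,(174,150,50),(180,255,255))
    n,l,st,ce=cv2.connectedComponentsWithStats(m); k=1+np.argmax(st[1:,4])
    d=cv2.distanceTransform((l==k).astype(np.uint8),cv2.DIST_L2,5); i=d>d.max()-.7
    ys,xs=np.nonzero(i); print("blob",st[k],"peak",xs.mean(),ys.mean(),"rad",d.max()); return np.array([xs.mean(),ys.mean()])
E
python3 - <<'E'
from pin import *
from rig import r
c=snap(r,"wrist","wD"); print(r.read_state()["tool_pos"]); head(c)
C=load("wC.npz"); print("hole",plane(C,(322,201.5),.022)); 
g=cv2.cvtColor(C["color"],cv2.COLOR_BGR2GRAY)[182:222,302:342]; 
m=(cv2.medianBlur(g,3)<95).astype(np.uint8); n,l,st,ce=cv2.connectedComponentsWithStats(m); print(st[1:],ce[1:]+[302,182])
E
python3 -m inch '[[[0,-22,0,0,0,0,0.45],[0,-23,0,0,0,0,0.45],[0,0,0,0,0,0,0.45],[0,0,0,0,0,0,0.45]]]' 
python3 - <<'E'
from pin import *
from rig import r
e=snap(r,"wrist","wE"); s=r.read_state()["tool_pos"]; print(s)
d=load("wD.npz"); u,v=head(d),head(e); P=tri(d,u,e,v); print(P, plane(e,v,.064), plane(load("top0.npz"),blob(load("top0.npz"),"red",(388,270),12)[0],.066))
E
```

```text
time: 17.8
tool_pos: [0.5564, -0.0996, 0.1724]
orientation: [180.0, -0.0, 177.2]
force: [1.1, 1.0, -0.2]
gripper_width: 0.0383
gripper_force: 0.0
[ 0.5567142  -0.09883657  0.1721723 ]
blob [257 218  23  27 466] peak 267.8 232.6 rad 10.596899
hole [0.63844271 0.04001574 0.022     ]
[[10  9  6  6 13]
 [24  9  6  5 10]
 [22 15 10 16 33]
 [ 8 16  2  7 12]
 [16 19 10  5 35]
 [10 24  8  7 13]] [[313.84615385 193.38461538]
 [328.5        192.4       ]
 [330.18181818 205.27272727]
 [310.58333333 201.        ]
 [322.54285714 203.02857143]
 [315.61538462 209.53846154]]
time: 18.35
tool_pos: [0.5569, -0.1433, 0.1721]
orientation: [179.9, -0.1, 177.3]
force: [-0.5, 0.4, -0.3]
gripper_width: 0.0382
gripper_force: 0.0
[ 0.55695122 -0.14326142  0.17229826]
blob [257 218  23  27 466] peak 267.8 232.6 rad 10.596899
blob [314 215  22  27 455] peak 324.42857142857144 229.71428571428572 rad 10.7876
(array([ 0.5530675 , -0.14245291,  0.06021421]), np.float64(0.0003769460488455086)) [ 0.5523162 -0.1424073  0.064    ] [ 0.5546269  -0.14297092  0.066     ]
```

```bash
python3 -m inch '[[[-3.5,1,-45,0,0,0,0.45],[0,0,-45,0,0,0,0.45],[0,0,-25,0,0,0,0.45],[0,0,-14,0,0,0,0.45],[0,0,0,0,0,0,0.45]]]';python3 -m inch '[[[0,0,0,0,0,0,0.3],[0,0,0,0,0,0,0.15],[0,0,0,0,0,0,0.1],[0,0,0,0,0,0,0.1],[0,0,0,0,0,0,0.1]]]' 30
python3 - <<'E'
from pin import *
from rig import r
c=snap(r,"wrist","wF"); s=r.read_state(); print(s["tool_pos"],s["gripper_width"],s["gripper_force"],s["force"]); v=head(c); print(plane(c,v,.064))
E
```

```text
time: 19.02
tool_pos: [0.5529, -0.1434, 0.0433]
orientation: [180.0, -0.1, 177.2]
force: [-0.0, -0.2, 0.0]
gripper_width: 0.0383
gripper_force: 0.0
time: 19.65
tool_pos: [0.554, -0.1443, 0.0448]
orientation: [-180.0, 0.1, 177.2]
force: [-1.0, 0.6, 7.2]
gripper_width: 0.0144
gripper_force: 29.5
[ 0.55396231 -0.14424269  0.04479469] 0.014042213256392674 29.458699822425842 [0.3909695  0.14949591 6.88309862]
blob [ 306  271   39   64 1768] peak 324.625 311.25 rad 19.0
[ 0.5507589  -0.14333891  0.064     ]
```

```bash
python3 -m inch '[[[0,0,20,0,0,0,0.1],[0,0,40,0,0,0,0.1],[17,37,0,0,0,0,0.1],[17,37,0,0,0,0,0.1],[17,37,0,0,0,0,0.1],[17,37,0,0,0,0,0.1],[17,36,0,0,0,0,0.1],[0,0,0,0,0,0,0.1]]]';python3 -m inch '[[[0,0,-18,0,0,0,0.1],[0,0,-18,0,0,0,0.1],[0,0,0,0,0,0,0.1],[0,0,0,0,0,0,0.1]]]'
python3 - <<'E'
from pin import *
from rig import r
c=snap(r,"wrist","wG"); s=r.read_state(); print(s["tool_pos"],s["gripper_width"],s["gripper_force"],s["force"]); v=head(c); print(proj(c,(.638,.040,.022)))
cv2.imwrite("pics/wGc.png",cv2.resize(c["color"][190:350,220:430],None,fx=3.5,fy=3.5,interpolation=cv2.INTER_CUBIC))
E
```

```text
time: 20.7
tool_pos: [0.6389, 0.0445, 0.1037]
orientation: [179.9, 0.0, 177.5]
force: [-0.9, -0.8, -0.3]
gripper_width: 0.0144
gripper_force: 29.4
time: 21.2
tool_pos: [0.638, 0.0392, 0.0676]
orientation: [-180.0, -0.0, 177.1]
force: [0.4, 0.2, 0.6]
gripper_width: 0.0146
gripper_force: 29.4
[0.63827881 0.03935861 0.06800714] 0.01447310537840178 29.380826354026794 [ 0.05823313  0.04903754 -0.19600151]
blob [ 306  264   39   70 1734] peak 324.5833333333333 311.4166666666667 rad 19.0
[324.83344287 263.3943851 ]
```

View pics/wGc.png

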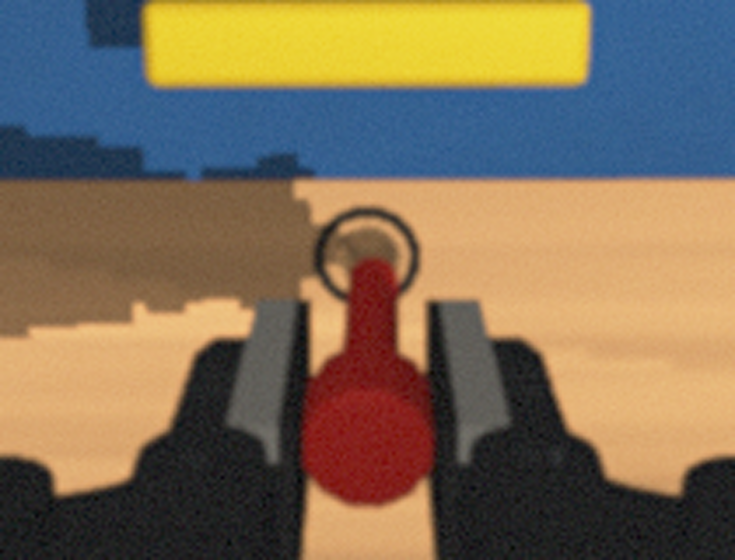

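The ring of the lock hole is centred at full-image (324.9, 263.4). The held pin's foot is just behind it, at column 326.9, with its near edge on row 265. The pin is upright.

```bash
python3 - <<'E'
from pin import *
c=load("wG.npz")
F=plane(c,(326.9,264.9),.0352); print("foot near edge",F,"centre",F+[.0037,0,0],"right/left",plane(c,(320.0,272),.0352),plane(c,(333.4,272),.0352))
print("head top L,R,near?far",plane(c,(220+302/3.5,190+440/3.5),.090),plane(c,(220+435/3.5,190+440/3.5),.090),plane(c,(220+368/3.5,190+505/3.5),.090))
h=cv2.cvtColor(c["color"],cv2.COLOR_BGR2HSV); m=cv2.inRange(h,(0,150,50),(8,255,255))|cv2.inRange(h,(172,150,50),(180,255,255))
for k in range(262,292,3): xs=np.nonzero(m[k,300:350])[0]; print(k,(xs.min()+300,xs.max()+300) if len(xs) else None, end=" ")
E
```

```text
foot near edge [0.63419346 0.04131751 0.0352    ] centre [0.63789346 0.04131751 0.0352    ] right/left [0.63810658 0.03735424 0.0352    ] [0.63847723 0.0446588  0.0352    ]
head top L,R,near?far [0.63474921 0.03296655 0.09      ] [0.63549571 0.04768987 0.09      ] [0.64320656 0.0398641  0.09      ]
262 None 265 (np.int64(322), np.int64(331)) 268 (np.int64(320), np.int64(332)) 271 (np.int64(320), np.int64(333)) 274 (np.int64(319), np.int64(333)) 277 (np.int64(320), np.int64(332)) 280 (np.int64(320), np.int64(332)) 283 (np.int64(320), np.int64(332)) 286 (np.int64(319), np.int64(332)) 289 (np.int64(318), np.int64(332))
```

```bash
python3 -m inch '[[[0,-0.9,-5,0,0,0,0.1],[0,0,-5,0,0,0,0.1],[0,0,0,0,0,0,0.1],[0,0,0,0,0,0,0.1]]]'
python3 - <<'E'
from pin import *
from rig import r
c=snap(r,"wrist","wH"); s=r.read_state(); print(s["tool_pos"],s["force"])
zf=.012+s["tool_pos"][2]-.0448; print("foot z",zf)
h=cv2.cvtColor(c["color"],cv2.COLOR_BGR2HSV); m=cv2.inRange(h,(0,150,40),(8,255,255))|cv2.inRange(h,(172,150,40),(180,255,255))
for k in range(255,300,3):
    xs=np.nonzero(m[k,300:350])[0]
    print(k,(xs.min()+300,xs.max()+300) if len(xs) else None, end=" ")
g=c["color"].mean(2).astype(int)
print(); print("col",[(k,g[k,325]) for k in range(238,282)])
for k in (258,261,264): print("row",k,g[k,302:350].tolist())
print("hole exp",proj(c,(.638,.04,.022)),"ring R est",proj(c,(.638,.0475,.022)))
E
```

```text
time: 21.75
tool_pos: [0.6381, 0.039, 0.0578]
orientation: [-180.0, 0.0, 177.2]
force: [-0.0, -0.1, -0.5]
gripper_width: 0.0145
gripper_force: 29.4
[0.63812946 0.03897535 0.05786483] [-0.30609849 -0.11574811 -0.55274474]
foot z 0.02506483159452797
255 None 258 None 261 None 264 (np.int64(323), np.int64(329)) 267 (np.int64(320), np.int64(332)) 270 (np.int64(320), np.int64(333)) 273 (np.int64(319), np.int64(332)) 276 (np.int64(320), np.int64(332)) 279 (np.int64(319), np.int64(333)) 282 (np.int64(319), np.int64(332)) 285 (np.int64(319), np.int64(332)) 288 (np.int64(319), np.int64(332)) 291 (np.int64(317), np.int64(333)) 294 (np.int64(313), np.int64(338)) 297 (np.int64(308), np.int64(341)) 
col [(238, np.int64(98)), (239, np.int64(99)), (240, np.int64(99)), (241, np.int64(99)), (242, np.int64(100)), (243, np.int64(96)), (244, np.int64(102)), (245, np.int64(108)), (246, np.int64(134)), (247, np.int64(167)), (248, np.int64(169)), (249, np.int64(169)), (250, np.int64(170)), (251, np.int64(168)), (252, np.int64(170)), (253, np.int64(146)), (254, np.int64(97)), (255, np.int64(54)), (256, np.i
[... 602 characters left out ...]
49, 35, 46, 71, 95, 112, 133, 143, 156, 166, 161, 157, 163, 161, 151, 138, 121, 108, 90, 64, 57, 83, 119, 151, 166, 171, 175, 174, 173, 171, 171, 173, 174, 172, 177, 173]
row 261 [98, 100, 100, 100, 96, 99, 99, 93, 83, 55, 43, 35, 46, 71, 98, 134, 148, 145, 134, 118, 107, 101, 106, 102, 102, 102, 111, 123, 139, 153, 161, 162, 139, 103, 66, 59, 89, 139, 167, 172, 176, 175, 174, 176, 174, 173, 174, 172]
row 264 [101, 99, 102, 99, 100, 107, 94, 83, 63, 32, 40, 66, 90, 92, 93, 86, 86, 85, 88, 90, 83, 74, 66, 71, 68, 70, 73, 76, 84, 87, 110, 133, 156, 166, 138, 91, 54, 72, 119, 157, 173, 175, 177, 175, 172, 171, 175, 174]
hole exp [325.13386192 269.12439489] ring R est [338.63393679 268.49185831]
```

```bash
python3 -m inch '[[[0.3,-0.4,0,0,0,0,0.1],[0,0,-2,0,0,0,0.1],[0,0,-2,0,0,0,0.1],[0,0,-1.5,0,0,0,0.1],[0,0,0,0,0,0,0.1]]]'
```

```text
time: 22.42
tool_pos: [0.6383, 0.0386, 0.0521]
orientation: [-180.0, -0.0, 177.2]
force: [0.2, 0.2, -0.3]
gripper_width: 0.0144
gripper_force: 29.4
```

```bash
python3 -m inch '[[[0,0,-3,0,0,0,0.1],[0,0,-3,0,0,0,0.1],[0,0,-3,0,0,0,0.1],[0,0,-2,0,0,0,0.1],[0,0,0,0,0,0,0.1]]]';python3 -m inch '[[[0,0,-2,0,0,0,0.1],[0,0,-1.5,0,0,0,0.1],[0,0,-1,0,0,0,0.1],[0,0,0,0,0,0,0.1]]]'
```

```text
time: 23.05
tool_pos: [0.6383, 0.0385, 0.0411]
orientation: [-180.0, -0.0, 177.2]
force: [0.0, -0.7, 0.4]
gripper_width: 0.0142
gripper_force: 29.4
time: 23.55
tool_pos: [0.6386, 0.0385, 0.037]
orientation: [180.0, 0.0, 177.2]
force: [-0.6, 0.3, 2.5]
gripper_width: 0.0149
gripper_force: 29.6
```

```bash
python3 -m inch '[[[0,0,-1,0,0,0,0.1],[0,0,-0.5,0,0,0,0.1],[0,0,0,0,0,0,0.1]]]'; python3 -m inch '[[[0,0,0,0,0,0,0.2],[0,0,0,0,0,0,0.35],[0,0,0,0,0,0,0.4],[0,0,0,0,0,0,0.4]]]'; python3 -m inch '[[[0,0,15,0,0,0,0.4],[0,0,35,0,0,0,0.4],[0,0,50,0,0,0,0.4],[0,0,0,0,0,0,0.4],[0,0,0,0,0,0,0.4]]]'
python3 - <<'E'
from pin import *
from rig import r
c=snap(r,"wrist","wI"); t=snap(r,"top","t2"); sd=snap(r,"side","s2"); s=r.read_state(); print(s["tool_pos"],s["gripper_width"],s["force"])
v=head(c); print("pin head top if z=.059:",plane(c,v,.055))
m=cv2.inRange(cv2.cvtColor(c["color"],cv2.COLOR_BGR2HSV),(22,170,150),(34,255,255)); n,_,st,ce=cv2.connectedComponentsWithStats(m); k=1+np.argmax(st[1:,4]); print("lug",plane(c,ce[k],.0535))
b=blob(sd,"red",proj(sd,(.638,.04,.05)),14); print(b, tri(c,v,sd,b[0]) if b else "", "head top proj",proj(sd,(.638,.04,.059)))
E
```

```text
time: 23.92
tool_pos: [0.6395, 0.0385, 0.0366]
orientation: [180.0, 0.1, 177.2]
force: [-0.4, -1.9, 12.5]
gripper_width: 0.0144
gripper_force: 30.3
time: 24.42
tool_pos: [0.6383, 0.0385, 0.0351]
orientation: [-180.0, -0.0, 177.2]
force: [0.2, 0.5, -0.3]
gripper_width: 0.034
gripper_force: 0.0
time: 25.05
tool_pos: [0.6384, 0.0386, 0.136]
orientation: [180.0, 0.0, 177.2]
force: [-0.7, 0.5, -1.9]
gripper_width: 0.0338
gripper_force: 0.0
[0.63772603 0.0384815  0.1344199 ] 0.03402471593355539 [-0.05767171 -0.38545874  0.01926897]
blob [315 228  22  29 476] peak 325.5 244.5 rad 10.7876
pin head top if z=.059: [0.63752092 0.0399199  0.055     ]
lug [0.59661948 0.04167217 0.0535    ]
(array([316.73809524, 238.66666667]), 42, [315, 234, 5, 13]) (array([0.64246766, 0.03939763, 0.04119246]), np.float64(0.0017294448598005328)) head top proj [314.91460833 233.77083716]
```

```bash
python3 -c "
from rig import r
print(r.close_job())"
```

```text
the job is handed in; nothing more can be done
None
```

I handed the job in at about 25 s: all three slugs are down in their wells, the blue cover is pushed home against its stop, and the red pin is seated to the bottom of the lock hole; I did not take a final picture check of the bystander items, though nothing suggested they were touched.

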